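# Tighten a hub's castle nut and line it up for the split pin

### The arm

A 6-joint arm with a two-finger parallel gripper is mounted at the origin on the work surface. World frame = base frame: x ahead of the robot, y to its left, z up, the work surface at z = 0. Lengths are in m, angles in rad, forces in N, time in s.
With the tool pointing down it reaches from about 0.275 to 0.825 m from the base axis. Payload 5.2 kg.
Tool frame: the origin (TCP) lies on the centre line of the jaws, within the pads' length; the fingertips stand 17 mm ahead of it and the grasp point (between the pads) lies 2 mm behind it; z points along the fingers, x is the direction in which the jaws open and shut, and the axes are right-handed (so a half turn about z gives the same grasp; the last joint's range is limited). The gripper opens to 93 mm and grips with 3 to 60 N. Pads are 15 mm wide; open, the fingers measure 128 mm over their backs; the gripper's body (75 mm by 188 mm) begins 65 mm behind the grasp point.
Start: joints at [1.011, 0.259, 1.535, -0, 1.348, -0.203], TCP at [0.192, 0.515, 0.236] pointing down, gripper open.
Joint ranges: [-3.14, 3.14], [-0.91, 2.08], [0.19, 2.58], [-1.22, 4.36], [0.22, 2.71], [-3.12, 3.12]. Speed limits (rad/s): [2.57, 2.57, 3.14, 3.14, 3.14, 3.14].

### API

Orientations are given as a 3x3 rotation matrix whose columns are the frame's x, y, z axes.
In Python, from workcell import arm, cams, ticket gives the robot as it stands. The module is installed in compiled form; this text tells all that it offers.
- The arm moves only by the tool step_arm, never from a script. Its argument "rows" is a list of rows, each a list of 3 entries, a list of its own where there are three numbers: the opening, from -1 (shut) to 1 (fully open), so that 0 is half open, then the shift along the tool's x, y, z in units of 25 mm (1.0 is 25 mm), then the turn, a rotation vector about the tool's x, y, z in degrees. In form: [[hand, [tx, ty, tz], [wx, wy, wz]], ...]. A call has exactly 8 rows; each row shifts and turns the pose as measured when the row begins, along the tool's axes as they then stand; what a row does not reach is not made up. A row lasts 1/8 s, in which the tool goes at most 62.5 mm and 10.7 degrees, less where a joint would pass 70% of its speed; a pose out of reach is approached as far as the arm can. A call is refused whole if a number of a shift passes 1 or a number of a turn 10.7, either way. A call with a gripper value outside its range is refused whole. The fingers move at their own pace and stop on an object; "squeeze" is the grip in N (left out, the last holds). Time passes only in rows, so rows that do not move let the fingers close, or fill a call up. It gives the time, the measured TCP pose, the force and the opening at its end, in the units of the state.
- arm.observe(): the state, without advancing time (a new reading comes with each control period).
- cams.get_image(name): name is "side" or "top"; returns a dict with "image" (400x640x3 uint8, blue, green, red), "fx", "fy", "cx", "cy" (pixels), "k1" (the pictures are not rectified: a ray, as slopes to the right and down, at radius r is drawn at 1 + k1 r^2 times it, then the intrinsics apply), "origin" and "attitude" of the camera in the world. Camera axes: x right, y up, looking along -z (the intrinsics and any distortion apply to the point x, -y, -z); pixel columns grow to the right and rows downward; lengths in m; the calibration is good to about 2 mm. A picture is of the moment at which its call begins. There is no depth.
- ticket.finish_job(): hands the job in, once; it reports no verdict.
The state is a dict: "time_s": time; "joints": joint angles; "joint_velocities": joint speeds; "tau": joint torques, N m; "eef_pos": TCP position; "tool_rot": TCP orientation; "ft_force": force on the tool from outside, world axes, zero at the start; "wrist_torque": the same for the moment, N m; "width": opening from 0.0 (shut) to 1.0 (fully open).
Only numpy, scipy, OpenCV 4.12 (cv2) and the standard library are available. Lean on these libraries where they do the work, as an engineer would, in place of code of your own. Each camera call takes 0.05 s, during which the arm holds its last target.

### The job

The castle nut on the wheel hub in the vice is only finger-tight. Tighten it one flat (a sixth of a turn, clockwise seen from the spindle's end), then carry on clockwise only to the first slot that then lines up with the cotter hole, so that the split pin would go straight through; do not run past that slot and back the nut off. Take your hand off the nut and leave the other things on the bench where they are.

Things in the scene. Friction and masses are not known exactly. Their poses are not given: they have to be found in the camera images.
- castle_nut (a joint): Angle of the castle nut on its spindle, rad; grows as it is tightened (clockwise seen from the spindle's end). A slot pair is in line with the cotter hole at 0 and at every multiple of 1.047 (60 degrees). The nut starts between -1.89 and -1.26, so the first slot in line after one flat of tightening is at 0. Turns with 0.25 to 0.5 N m, stiffer as it tightens; stays where left.
- nut_grip (a point): On the castle nut's axis at gripping height, 15 mm above its underside. Zinc-plated hexagon, 46 mm across flats, 53 over corners, 24 mm tall; on it a 42 mm round crown, 9 mm tall, with six slots 8 mm wide, one over each flat. z points out along the spindle, 30 degrees from vertical; x points at the middle of one flat and turns with the nut: flats face 0, 60, 120 ... degrees from x about z.
- nut_flat (a point): Middle of the flat that the nut's x axis points at, 23 mm from nut_grip, at the same height; turns with the nut. Room here: fingertips may reach 25 mm below this height (towards the hub) on both sides of the nut; 28 mm below begins the flat end of the hub's 82 mm bearing housing. The tips of five wheel studs stand 38 mm below, 70 mm from the axis. Nothing stands above the nut.
- cotter_hole (a point): Middle of the cotter hole, on the spindle's axis half-way down the nut's slots, 13.5 mm beyond nut_grip. The dark 30 mm spindle has a 6 mm cross hole for a 4.4 mm split pin along this x axis; z points out along the spindle, whose end is 14.5 mm further out. The crown hides the hole, but a bright line is cut right across the spindle's end face, parallel to the hole. Fixed to the spindle.
- vice: Grey cast bench vice, fixed to the bench, jaws 165 mm high, about 400 mm long along its y axis; origin under its base at bench level. It grips the square bar of the stub axle; the spindle with the hub (flange 180 mm across) leans 30 degrees from vertical towards the vice's -x axis. Fixed, as is the hub.
- grease_cap: Bystander: domed zinc hub cap, 88 mm across, 37 mm tall; origin under its centre.
- split_pin: Bystander: steel split pin lying flat, 72 mm long; origin under its middle. It is not to be fitted now.
- wheel_nut: Bystander: small steel wheel nut, 19 mm across flats, 21 mm tall; origin under its centre.
- hammer: Bystander: hammer lying flat, wooden handle.
- spanner: Bystander: steel spanner lying flat, 240 mm long.
- grease_tub: Bystander: white tub with black lid, 90 mm across, 100 mm tall; origin under its centre.
- tyre_lever: Bystander: steel tyre lever lying flat, 330 mm long.
- bearing_race: Bystander: steel bearing ring, 72 mm across, 20 mm tall; origin under its centre.

How it is judged:
On the way:
1. the nut has been tightened by a flat (distance of nut_flat from where it was at the start of the episode above 0.021 m and value of joint castle_nut above -0.95 rad).
At the end, for the whole second after the job is handed in: the nut stands still with the first slot after one flat of tightening in line with the cotter hole within 0.12 rad (7 degrees, what a 4.4 mm pin in the 8 mm slot and 6 mm hole allows): joint castle_nut between -0.12 and 0.12 (value of joint castle_nut between -0.12 and 0.12 rad and velocity of joint castle_nut between -0.02 and 0.02 rad/s); the robot touches nothing.
It fails at once if the nut is run past the slot (more than 0.22 rad) so that it would have to be backed off (value of joint castle_nut above 0.22 rad).
It fails at once if another thing on the bench is shifted by more than 40 mm (distance of any of grease_cap, split_pin, wheel_nut, hammer, spanner, grease_tub, tyre_lever, bearing_race from where it was at the start of the episode above 0.04 m).
It also fails if it takes over 58 s, if anything falls off the work surface, if the arm or the gripper's body presses on something with over 40 N, if the wrist force passes 120 N, or if a joint passes its speed limit or range.

## Working session

There is one attempt and no reset: what is moved stays moved. The work goes in short steps, Python scripts to look and compute and a tool call to move; the robot and the scene stay as the last step left them, time stands still between calls to the robot, and variables do not carry over. Pictures are saved under pics/ and viewed, and the job is handed in when it is done.

Besides the shell and the picture viewer there is one more tool, called as name([rows], argument=value, ...), one row to a line, values as JSON. step_arm: Moves the arm, as the interface text tells. Its arguments: {"type":"object","properties":{"rows":{"type":"array","items":{"type":"array"}},"squeeze":{"type":"number"}},"required":["rows"]}

```bash
mkdir -p pics; ls
python3 - <<'E'
from workcell import arm,cams,ticket
import cv2,pickle
for n in("side","top"):
    d=cams.get_image(n); cv2.imwrite(f"pics/{n}0.png",d["image"]); pickle.dump(d,open(f"{n}0.pkl","wb"))
    print(n,{k:v for k,v in d.items() if k!="image"})
print(arm.observe())
E
```

```text
pics
side {'fx': 518.860896887804, 'fy': 518.860896887804, 'cx': 327.6010778042418, 'cy': 195.83884339704554, 'k1': 0.004373851614951384, 'origin': array([-0.66451814,  1.05271174,  1.37397483]), 'attitude': array([[-0.69562792,  0.42645139, -0.57813581],
       [-0.71804989, -0.43793183,  0.54094368],
       [-0.02249788,  0.79142588,  0.61085098]])}
top {'fx': 512.1045022606032, 'fy': 512.1045022606032, 'cx': 324.57730580893246, 'cy': 202.57897461364803, 'k1': 0.037263705082350884, 'origin': array([ 0.32958325, -0.02947501,  1.81376358]), 'attitude': array([[ 0.02309273,  0.99585616, -0.08796156],
       [-0.99967606,  0.02206013, -0.01269345],
       [-0.01070041,  0.0882262 ,  0.99604299]])}
{'time_s': 0.1, 'joints': array([ 1.01120147e+00,  2.59302337e-01,  1.53594122e+00,  2.14169845e-06,
        1.34798546e+00, -2.02810810e-01]), 'joint_velocities': array([-1.65932211e-04, -1.50539869e-03, -3.18408628e-03, -7.36752038e-05,
       -1.74716615e-04,  1.03938326e-03]), 'tau': array([ 2.91822857e-03, -4.38202250e+01, -2.84643656e+01,  7.19862990e-02,
        3.61812813e-02, -4.63185143e-05]), 'eef_pos': array([0.19183634, 0.51498536, 0.23489648]), 'tool_rot': array([[ 3.49262366e-01,  9.37024569e-01, -8.70417746e-04],
       [ 9.37023603e-01, -3.49263293e-01, -1.38565363e-03],
       [-1.60239646e-03, -3.31645307e-04, -9.99998661e-01]]), 'ft_force': array([0.49027816, 0.39034461, 0.42371456]), 'wrist_torque': array([-0.00192893, -0.01527696,  0.00330296]), 'width': 1.0000411187042693}
```

View pics/side0.png

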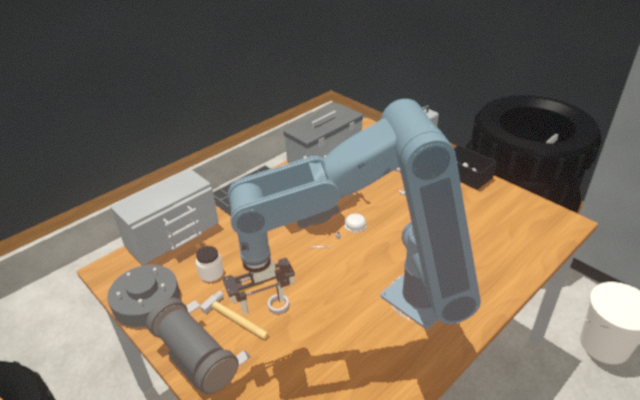

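View pics/top0.png

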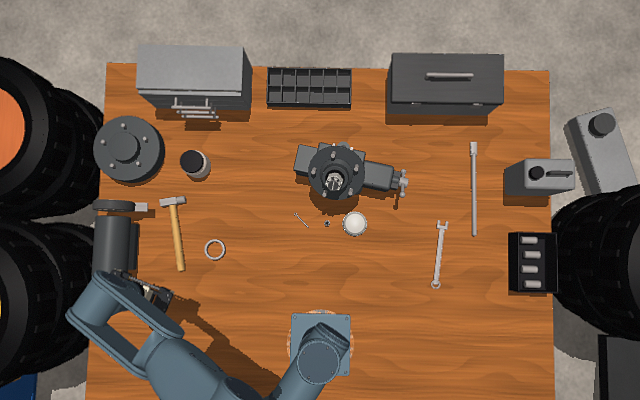

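Run:
```python
import pickle,cv2
d=pickle.load(open("top0.pkl","rb"))["image"]
cv2.imwrite("pics/top0z.png",cv2.resize(d[140:215,290:390],None,fx=8,fy=8,interpolation=cv2.INTER_CUBIC))
d=pickle.load(open("side0.pkl","rb"))["image"]
cv2.imwrite("pics/side0z.png",cv2.resize(d[150:270,270:430],None,fx=5,fy=5,interpolation=cv2.INTER_CUBIC))
```

```text
(no output)
```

View pics/top0z.png

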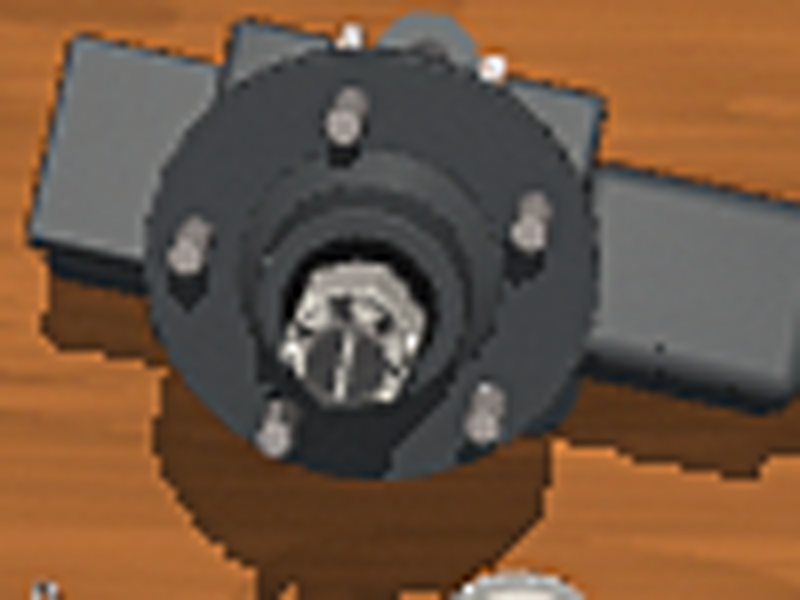

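View pics/side0z.png

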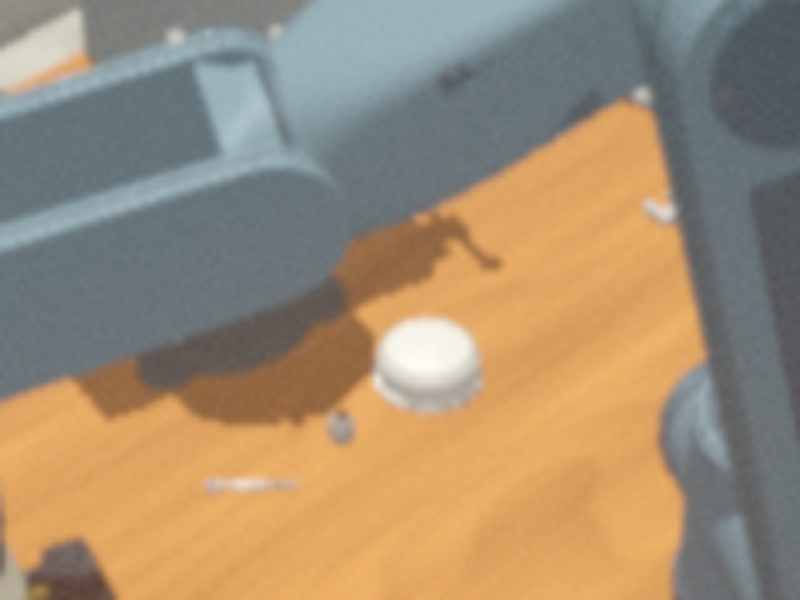

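```bash
cat > h.py <<'E'
import numpy as np,cv2,pickle
def proj(d,P):
    P=np.atleast_2d(P); c=(P-d["origin"])@d["attitude"]
    u=c[:,0]/-c[:,2]; v=-c[:,1]/-c[:,2]; r2=u*u+v*v; s=1+d["k1"]*r2
    return np.c_[d["fx"]*u*s+d["cx"],d["fy"]*v*s+d["cy"]]
def ray(d,px):
    K=np.array([[d["fx"],0,d["cx"]],[0,d["fy"],d["cy"]],[0,0,1.]])
    q=cv2.undistortPoints(np.array([[px]],float),K,np.array([d["k1"],0,0,0,0.]))[0,0]
    r=d["attitude"]@np.array([q[0],-q[1],-1]); return d["origin"],r/np.linalg.norm(r)
def atz(d,px,z):
    o,r=ray(d,px); return o+r*(z-o[2])/r[2]
E
python3 - <<'E'
from h import *
d=pickle.load(open("top0.pkl","rb"))
print(atz(d,(332.9,185.6),.33),atz(d,(332.9,185.6),.27))
# vice jaw direction
for p in [(294,170),(298.5,144.5),(365,154),(389,165)]: print(atz(d,p,.16))
for p in [(355,223),(300,218),(327,223),(215,250)]: print(atz(d,p,0.02))
E
```

```text
[ 0.51085854 -0.03368902  0.33      ] [ 0.51818889 -0.03385942  0.27      ]
[0.58007113 0.09378007 0.16      ]
[0.66463882 0.08139697 0.16      ]
[ 0.63774033 -0.13667737  0.16      ]
[ 0.60309253 -0.21530749  0.16      ]
[ 0.41858906 -0.11477452  0.02      ]
[0.43177771 0.07834767 0.02      ]
[ 0.41636652 -0.01676165  0.02      ]
[0.31346903 0.37179301 0.02      ]
```

step_arm([
  [1, [-1, 0, -1], [0, 0, 0]],
  [1, [-1, 0, -1], [0, 0, 0]],
  [1, [-1, 0, -1], [0, 0, 0]],
  [1, [-1, 0, -1], [0, 0, 0]],
  [1, [-1, 0.3, -1], [0, 0, 0]],
  [1, [-1, 0.5, -1], [0, 0, 0]],
  [1, [-1, 0.7, -1], [0, 0, 0]],
  [1, [-1, 1, -1], [0, 0, 0]],
], squeeze=50)

```text
time_s: 1.1
eef_pos: [0.178, 0.2998, 0.4365]
tool_rot: [[0.345, 0.939, -0.008], [0.938, -0.345, -0.012], [-0.013, -0.003, -1.0]]
ft_force: [1.1, 0.8, 0.1]
width: 1.001
```

Run:
```python
from workcell import arm,cams,ticket
import cv2,pickle
d=cams.get_image("side"); cv2.imwrite("pics/side1.png",d["image"]); pickle.dump(d,open("side1.pkl","wb"))
s=arm.observe();print(s["time_s"],s["eef_pos"],s["joints"])
```

```text
1.15 [0.17991154 0.29769659 0.43985675] [ 0.70994026 -0.17796153  1.51046229 -0.00675293  1.81764198 -0.50805117]
```

View pics/side1.png

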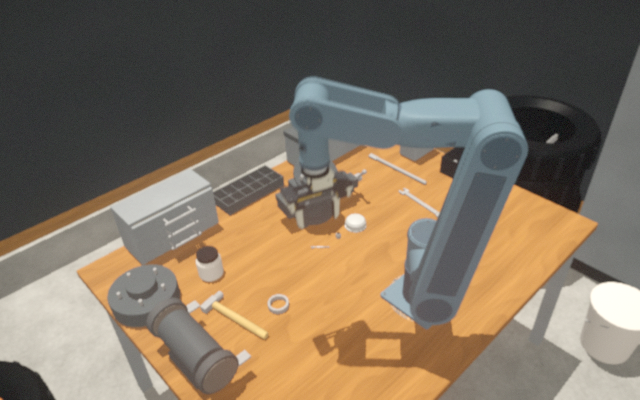

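step_arm([
  [1, [-0.8, 1, -0.4], [0, 0, 0]],
  [1, [-0.8, 1, -0.4], [0, 0, 0]],
  [1, [-0.8, 1, -0.4], [0, 0, 0]],
  [1, [-0.8, 1, -0.4], [-4.7, 1.7, 0]],
  [1, [-0.8, 1, -0.4], [-4.7, 1.7, 0]],
  [1, [-0.8, 1, -0.3], [-4.7, 1.7, 0]],
  [1, [-0.8, 1, 0], [-4.7, 1.7, 0]],
  [1, [-0.8, 0.6, 0], [-4.7, 1.7, 0]],
])

```text
time_s: 2.15
eef_pos: [0.3027, 0.077, 0.5111]
tool_rot: [[0.311, 0.848, 0.43], [0.941, -0.338, -0.014], [0.133, 0.409, -0.903]]
ft_force: [-0.6, -0.8, -0.1]
width: 1.0
```

Run:
```python
from workcell import arm,cams,ticket
import cv2,pickle
d=cams.get_image("side"); cv2.imwrite("pics/side2.png",d["image"]); pickle.dump(d,open("side2.pkl","wb"))
s=arm.observe();print(s["time_s"],s["eef_pos"],s["joints"])
x=d["image"][140:240,270:400]
cv2.imwrite("pics/side2z.png",cv2.resize(x,None,fx=6,fy=6,interpolation=cv2.INTER_CUBIC))
```

```text
2.2 [0.30256955 0.07371999 0.51122894] [-0.21424655 -0.53856652  1.62251257  0.07320648  1.61475107 -1.41127298]
```

View pics/side2z.png

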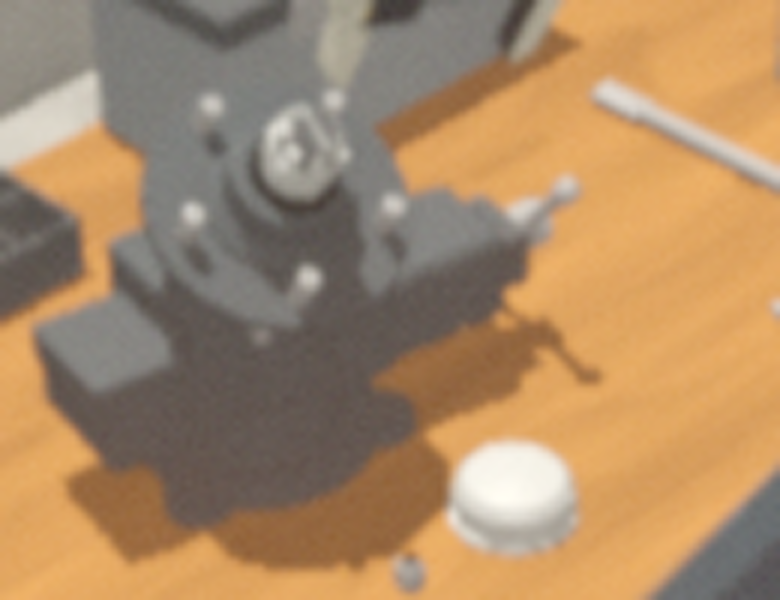

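Run:
```python
import pickle,cv2
d=pickle.load(open("side2.pkl","rb"))["image"]
a=cv2.resize(d[148:182,300:340],None,fx=18,fy=16,interpolation=cv2.INTER_LANCZOS4)
a=cv2.resize(d[150:180,305:340],(700,600),interpolation=cv2.INTER_LANCZOS4)
cv2.imwrite("pics/side2n.png",a)
d=pickle.load(open("top0.pkl","rb"))["image"]
cv2.imwrite("pics/top0n.png",cv2.resize(d[168:198,316:351],(700,600),interpolation=cv2.INTER_LANCZOS4))
```

```text
(no output)
```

View pics/side2n.png

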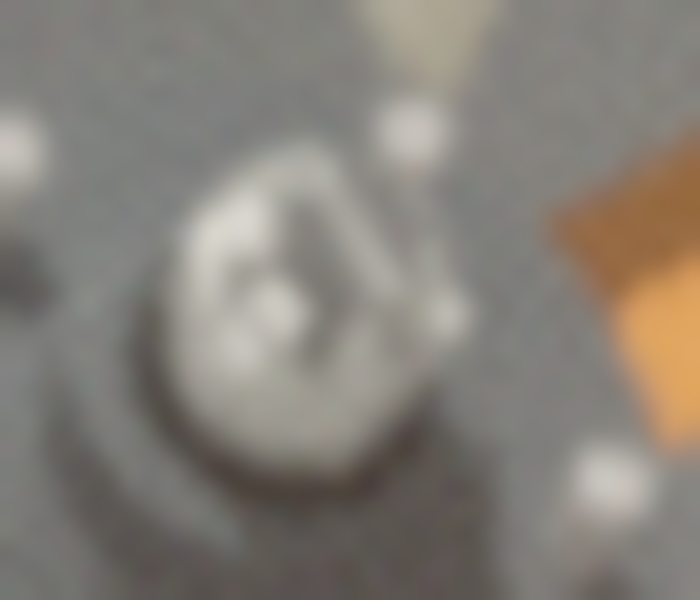

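View pics/top0n.png

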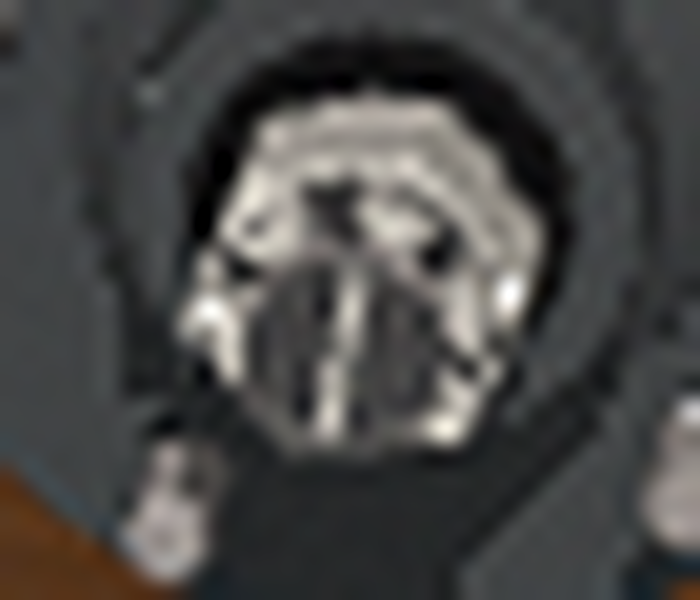

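```bash
cat > fit.py <<'E'
from h import *
from scipy.optimize import least_squares
T=pickle.load(open("top0.pkl","rb")); S=pickle.load(open("side2.pkl","rb"))
ps=np.array([(210,103),(335,99),(393,206),(308,278),(193,213)])/6-.5+[270,140]
pt=np.array([(343,122),(530,230),(487,422),(275,437),(188,255)])/8-.5+[290,140]
def frame(th,ph):
    a=np.array([np.sin(th)*np.cos(ph),np.sin(th)*np.sin(ph),np.cos(th)])
    e2=np.cross(a,[np.cos(ph),np.sin(ph),0]); e2/=np.linalg.norm(e2); e1=np.cross(e2,a)
    return e1,e2,a   # e1 x e2 = a
def studs(p,n=0):
    e1,e2,a=frame(p[3],p[4]); 
    g=p[5]+np.arange(5)*2*np.pi/5
    return p[:3]-.038*a+.070*(np.cos(g)[:,None]*e1+np.sin(g)[:,None]*e2)
from itertools import product
if __name__=="__main__":
    best=None
    for d1,d2,k in product([1],[1,-1],range(5)):
        def f(p):
            Q=studs(p)
            return np.r_[(proj(T,Q)-pt[::d2]).ravel(),(proj(S,np.roll(Q,k,0))-ps[::d2]).ravel()]
        for g0 in np.arange(0,6.28,.6):
            r=least_squares(f,[.54,-.03,.28,.52,np.pi,g0])
            if best is None or r.cost<best[0].cost: best=(r,d2,k); F=f
    r=best[0]; print(best[1:],r.cost,r.x,np.degrees(r.x[3:5])); print(F(r.x).reshape(-1,2).round(2))
    # constrained tilt 30
    r2=least_squares(lambda p:F(np.r_[p[:3],np.radians(30),p[3:]]),np.delete(r.x,3)); print(r2.x,r2.cost)
    pickle.dump(np.r_[r2.x[:3],np.radians(30),r2.x[3:]],open("fit.pkl","wb"))
E
python3 fit.py
```

```text
(-1, 0) 1.375129008456145 [ 0.53238626 -0.03563399  0.27532987  0.53300491  2.96868932  4.68044636] [ 30.5389318  170.09336878]
[[ -0.33  -0.32]
 [ -0.11  -0.52]
 [ -0.64  -0.34]
 [ -0.22  -0.27]
 [ -0.16  -0.06]
 [ 19.7   10.73]
 [ 14.69 -12.18]
 [ -9.47 -17.69]
 [-20.1    0.81]
 [ -2.24  18.47]]
[ 0.53839097 -0.05259442  0.27447385  3.90582004  3.40488512] 578.9079217057637
```

```bash
sed -i 's/def f(p):/def f(p,d2=d2,k=k):/' fit.py; python3 fit.py
cat > rect.py <<'E'
from fit import *
def rectify(d,P0,e1,e2,half=.03,n=300,img=None):
    g=np.linspace(-half,half,n); X,Y=np.meshgrid(g,-g)
    P=P0+X.reshape(-1,1)*e1+Y.reshape(-1,1)*e2
    m=proj(d,P).astype(np.float32).reshape(n,n,2)
    return cv2.remap(d["image"],m[...,0],m[...,1],cv2.INTER_CUBIC)
if __name__=="__main__":
    p=pickle.load(open("fit.pkl","rb")); e1,e2,a=frame(p[3],p[4]); print(e1,e2,a)
    out=[]
    for d in(T,S):
        out.append(np.hstack([rectify(d,p[:3]+h*a,e1,e2) for h in(.028,.018)]))
    o=np.vstack(out)
    for (cx,cy) in [(150,150),(450,150),(150,450),(450,450)]:
        cv2.circle(o,(cx,cy),75,(0,255,0),1);cv2.circle(o,(cx,cy),105,(0,255,255),1)
    cv2.imwrite("pics/rect.png",o)
E
python3 rect.py
```

```text
(-1, 0) 1.375129008456145 [ 0.53238626 -0.03563399  0.27532987  0.53300491  2.96868932  4.68044636] [ 30.5389318  170.09336878]
[[-0.33 -0.32]
 [-0.11 -0.52]
 [-0.64 -0.34]
 [-0.22 -0.27]
 [-0.16 -0.06]
 [ 0.59  0.13]
 [ 0.53 -0.1 ]
 [ 0.52 -0.18]
 [ 0.19  0.14]
 [ 0.74  0.14]]
[ 0.53269731 -0.03570543  0.27550138  2.96957883  4.67895224] 1.3937306018434734
[-0.85324466  0.1482348  -0.5       ] [-1.71166799e-01 -9.85242065e-01 -1.60246891e-17] [-0.49262103  0.0855834   0.8660254 ]
```

View pics/rect.png

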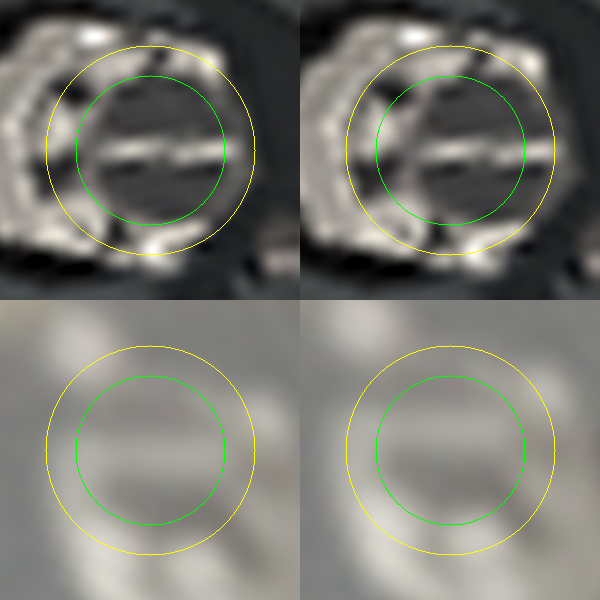

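```bash
cat > ang.py <<'E'
from rect import *
def fold(d,p,hs=(.018,.016,.0135),rs=np.linspace(.0165,.020,8)):
    e1,e2,a=frame(p[3],p[4]); g=cv2.cvtColor(d["image"],cv2.COLOR_BGR2GRAY).astype(np.float32)
    th=np.radians(np.arange(0,360,2))
    for h in hs:
        acc=0
        for r in rs:
            P=p[:3]+h*a+r*(np.cos(th)[:,None]*e1+np.sin(th)[:,None]*e2)
            m=proj(d,P).astype(np.float32)
            acc=acc+cv2.remap(g,m[:,0],m[:,1],cv2.INTER_CUBIC)[:,0] if np.ndim(acc) else cv2.remap(g,m[:,0],m[:,1],cv2.INTER_CUBIC)[:,0]
        acc=acc-cv2.GaussianBlur(np.tile(acc,3)[None],(0,0),15)[0,180:360]
        c=(acc*np.exp(-6j*th)).sum(); 
        c2=(acc[25:145]*np.exp(-6j*th[25:145])).sum()
        print(h,"slot angle mod60 (deg)",(np.degrees(np.angle(-c))/6)%60,(np.degrees(np.angle(-c2))/6)%60, "minima",[int(np.degrees(th[i])) for i in range(180) if acc[i]==acc[np.arange(i-6,i+7)%180].min() and acc[i]<0])
def line(d,p):
    e1,e2,a=frame(p[3],p[4]); r=cv2.cvtColor(rectify(d,p[:3]+.028*a,e1,e2,half=.013,n=131),cv2.COLOR_BGR2GRAY).astype(float)
    x=np.arange(131)-65; w=np.clip(r-np.median(r,0),0,None); w[np.abs(x)>25]=0
    ys=(w*x[:,None]).sum(0)/w.sum(0); k=np.polyfit(x,-ys,1); print("line angle",np.degrees(np.arctan(k[0])),"off mm",k[1]/5)
if __name__=="__main__":
    p=pickle.load(open("fit.pkl","rb"))
    fold(T,p); line(T,p); line(S,p)
E
python3 ang.py
```

```text
0.018 slot angle mod60 (deg) 39.54659213318125 42.958922049781826 minima [14, 46, 72, 138, 194, 262, 318, 346]
0.016 slot angle mod60 (deg) 38.52857616075762 42.70626518501409 minima [12, 46, 70, 136, 206, 264, 318, 346]
0.0135 slot angle mod60 (deg) 36.58222971090866 42.00889861408103 minima [12, 44, 68, 134, 194, 210, 268, 318, 346]
line angle -3.5681766856639916 off mm 0.32361076420754137
line angle 2.113237625437601 off mm -1.144005188273446
```

Run:
```python
from rect import *
p=pickle.load(open("fit.pkl","rb")); e1,e2,a=frame(p[3],p[4])
from scipy.optimize import least_squares
for n,d in(("T",T),("S",S)):
    g=cv2.cvtColor(rectify(d,p[:3]+.028*a,e1,e2,half=.013,n=131),cv2.COLOR_BGR2GRAY).astype(float)
    x=(np.arange(131)-65)*.2; X,Y=np.meshgrid(x,-x); m=(X**2+Y**2<11.5**2)
    def model(q): 
        t=q[0]; dd=-np.sin(t)*X+np.cos(t)*Y-q[1]
        return q[2]+q[5]*X+q[6]*Y+q[3]*np.exp(-dd**2/2/q[4]**2)
    for t0 in(-.1,.1):
        r=least_squares(lambda q:(model(q)-g)[m],[t0,0,g.mean(),50,1.5,0,0]); print(n,np.degrees(r.x[0]),r.x[1:5],r.cost)
```

```text
T -1.074371630694169 [3.10226095e-02 6.17189623e+01 9.96704059e+01 1.65637028e+00] 767809.0871642439
T -1.0743550947327656 [3.10300137e-02 6.17191408e+01 9.96707023e+01 1.65635189e+00] 767809.087125832
S 1.3561808414643304 [ -1.48259259 131.31350283  36.24667879   3.638214  ] 41161.520932438914
S 1.3561886460630712 [ -1.48259254 131.31351395  36.2466725    3.63821198] 41161.520931300816
```

```bash
cat > go.py <<'E'
import sys
from fit import *
from workcell import arm
from scipy.spatial.transform import Rotation as Ro
p=pickle.load(open("fit.pkl","rb")); e1,e2,a=frame(p[3],p[4])
s=arm.observe(); R=s["tool_rot"]
h,phi=float(sys.argv[1]),np.radians(float(sys.argv[2]))
x=np.cos(phi)*e1+np.sin(phi)*e2; z=-a; Rt=np.c_[x,np.cross(z,x),z]
t=p[:3]+h*a
print("t",s["time_s"],"j",s["joints"].round(2),"w",s["width"],"f",s["ft_force"].round(1),s["wrist_torque"].round(2))
print("shift units/tool",(R.T@(t-s["eef_pos"])/.025).round(2),"rot deg",np.degrees(Ro.from_matrix(R.T@Rt).as_rotvec()).round(2))
d=s["eef_pos"]-p[:3]
print("height mm",1e3*d@a,"lateral e1,e2 mm",1e3*d@e1,1e3*d@e2,"phi",np.degrees(np.arctan2(R[:,0]@e2,R[:,0]@e1))%360,"tilt err",np.degrees(np.arccos(-R[:,2]@a)))
E
python3 go.py 0.09 258
```

```text
t 2.2 j [-0.21 -0.54  1.62  0.07  1.61 -1.41] w 1.000338467844022 f [-1.6 -0.1 -0.6] [0.   0.35 0.02]
shift units/tool [-2.3   5.06  8.99] rot deg [-5.03 -2.18  0.73]
height mm 326.876827878985 lateral e1,e2 mm 94.71215636160647 -68.42029370085203 phi 258.6344307520594 tilt err 5.483791331285541
```

step_arm([
  [1, [-0.4, 0.9, 0.8], [-2.5, -1.1, 0.4]],
  [1, [-0.4, 0.9, 0.8], [-2.5, -1.1, 0.4]],
  [1, [-0.4, 0.9, 0.8], [0, 0, 0]],
  [1, [-0.4, 0.9, 0.9], [0, 0, 0]],
  [1, [-0.4, 0.8, 0.9], [0, 0, 0]],
  [1, [-0.3, 0.7, 0.9], [0, 0, 0]],
  [1, [0, 0.3, 0.9], [0, 0, 0]],
  [1, [0, 0, 0.9], [0, 0, 0]],
])

```text
time_s: 3.2
eef_pos: [0.4787, -0.0428, 0.414]
tool_rot: [[0.354, 0.796, 0.491], [0.929, -0.36, -0.086], [0.108, 0.487, -0.867]]
ft_force: [0.4, 0.6, -0.3]
width: 0.998
```

```bash
python3 go.py 0.07 258
```

```text
t 3.2 j [-0.41 -0.27  1.75  0.13  1.16 -1.61] w 0.9984872632893933 f [ 0.4  0.6 -0.3] [0.06 0.21 0.01]
shift units/tool [ 0.43 -1.08  3.04] rot deg [-0.09  0.09 -0.63]
height mm 145.90118107872433 lateral e1,e2 mm -24.224787585130734 16.27384930622085 phi 257.372302277533 tilt err 0.12523291540680878
```

step_arm([
  [1, [0.2, -0.5, 0.5], [0, 0, 0]],
  [1, [0.2, -0.5, 0.5], [0, 0, 0]],
  [1, [0, 0, 0.5], [0, 0, 0]],
  [1, [0, 0, 0.5], [0, 0, 0]],
  [1, [0, 0, 0.5], [0, 0, 0]],
  [1, [0, 0, 0.3], [0, 0, 0]],
  [1, [0, 0, 0], [0, 0, 0]],
  [1, [0, 0, 0], [0, 0, 0]],
])

```text
time_s: 4.2
eef_pos: [0.4986, -0.0282, 0.3347]
tool_rot: [[0.354, 0.801, 0.483], [0.929, -0.362, -0.082], [0.109, 0.478, -0.872]]
ft_force: [-0.2, 0.1, 0.5]
width: 0.999
```

```bash
python3 go.py 0.0 258
python3 - <<'E'
from workcell import cams
import cv2
for n,(y,x) in(("side",(140,270)),("top",(140,290))):
    d=cams.get_image(n)["image"][y:y+75,x:x+100]; cv2.imwrite(f"pics/{n}3.png",cv2.resize(d,None,fx=6,fy=6,interpolation=cv2.INTER_CUBIC))
E
```

```text
t 4.2 j [-0.34 -0.2   1.88  0.1   0.96 -1.56] w 0.9988005652379067 f [-0.2  0.1  0.5] [0.05 0.29 0.01]
shift units/tool [-0.05  0.07  2.75] rot deg [-0.65  0.03 -0.66]
height mm 68.71243106034281 lateral e1,e2 mm 0.5947176833495966 -1.5210631630163396 phi 257.3390962580885 tilt err 0.6540981051399051
```

View pics/side3.png

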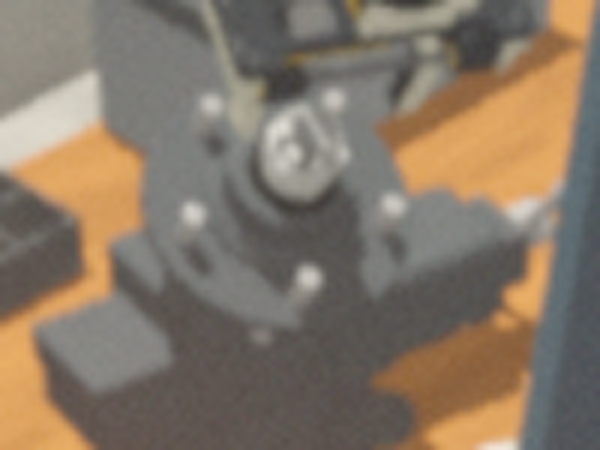

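View pics/top3.png

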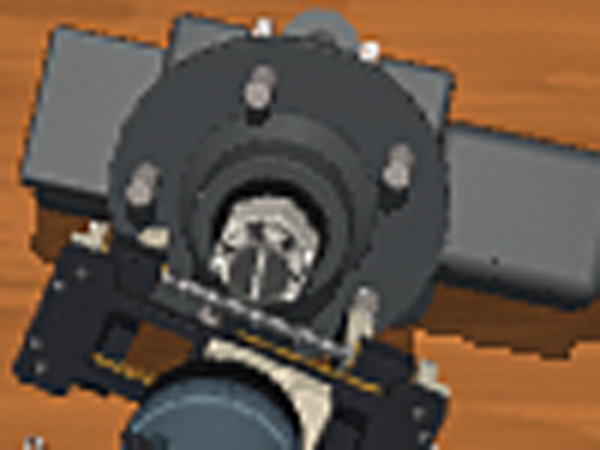

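step_arm([
  [1, [0, 0.1, 0.4], [-0.3, 0, -0.4]],
  [1, [0, 0, 0.5], [-0.3, 0, 0]],
  [1, [0, 0, 0.5], [0, 0, 0]],
  [1, [0, 0, 0.5], [0, 0, 0]],
  [1, [0, 0, 0.4], [0, 0, 0]],
  [1, [0, 0, 0.2], [0, 0, 0]],
  [1, [0, 0, 0], [0, 0, 0]],
  [1, [0, 0, 0], [0, 0, 0]],
])

```text
time_s: 5.3
eef_pos: [0.5338, -0.0352, 0.2794]
tool_rot: [[0.348, 0.797, 0.494], [0.932, -0.353, -0.087], [0.105, 0.49, -0.865]]
ft_force: [-0.6, -0.5, -0.1]
width: 0.997
```

```bash
python3 go.py 0.0 258
```

```text
t 5.3 j [-0.33 -0.1   1.94  0.11  0.78 -1.57] w 0.9974532059419156 f [-0.6 -0.5 -0.1] [ 0.02  0.31 -0.03]
shift units/tool [-0.05 -0.11  0.11] rot deg [ 0.11  0.03 -0.2 ]
height mm 2.8380516640265987 lateral e1,e2 mm -2.8495235629834577 -0.670923563928833 phi 257.7997173656307 tilt err 0.11403459399230993
```

step_arm([
  [0.6, [-0.05, -0.1, 0.1], [0, 0, 0]],
  [0.2, [0, 0, 0], [0, 0, 0]],
  [-1, [0, 0, 0], [0, 0, 0]],
  [-1, [0, 0, 0], [0, 0, 0]],
  [-1, [0, 0, 0], [0, 0, 0]],
  [-1, [0, 0, 0], [0, 0, 0]],
  [-1, [0, 0, 0], [0, 0, 0]],
  [-1, [0, 0, 0], [0, 0, 0]],
], squeeze=40)

```text
time_s: 6.3
eef_pos: [0.5327, -0.0358, 0.2769]
tool_rot: [[0.348, 0.796, 0.496], [0.932, -0.352, -0.088], [0.105, 0.492, -0.864]]
ft_force: [0.4, 0.3, -0.2]
width: 0.492
```

```bash
python3 go.py 0.0 258
```

```text
t 6.3 j [-0.33 -0.1   1.94  0.11  0.77 -1.57] w 0.4918832861746597 f [ 0.4  0.3 -0.2] [-0.05  0.29 -0.07]
shift units/tool [-0.   -0.03  0.05] rot deg [ 0.24  0.03 -0.18]
height mm 1.2132888602717278 lateral e1,e2 mm -0.7348409667956435 0.13533426038291507 phi 257.8189180882438 tilt err 0.23767898178370034
```

step_arm([
  [-1, [0, 0, 0], [0, 0, 3]],
  [-1, [0, 0, 0], [0, 0, 6]],
  [-1, [0, 0, 0], [0, 0, 6]],
  [-1, [0, 0, 0], [0, 0, 6]],
  [-1, [0, 0, 0], [0, 0, 6]],
  [-1, [0, 0, 0], [0, 0, 6]],
  [-1, [0, 0, 0], [0, 0, 4]],
  [-1, [0, 0, 0], [0, 0, 0]],
], squeeze=50)

```text
time_s: 7.3
eef_pos: [0.5318, -0.037, 0.2765]
tool_rot: [[0.764, 0.416, 0.494], [0.521, -0.849, -0.091], [0.382, 0.327, -0.865]]
ft_force: [-0.8, -0.7, -0.7]
width: 0.49
```

```bash
python3 go.py 0.001 180
```

```text
t 7.3 j [-0.33 -0.1   1.95  0.11  0.77 -0.91] w 0.49014237096178936 f [-0.8 -0.7 -0.7] [ 0.06 -0.04 -0.1 ]
shift units/tool [ 0.04 -0.04  0.01] rot deg [ 0.33 -0.05 40.07]
height mm 1.2150578718933025 lateral e1,e2 mm 0.04227541034929361 1.4406712100114891 phi 220.0695915409133 tilt err 0.32295337455776923
```

step_arm([
  [-1, [0, 0, 0], [0, 0, 3]],
  [-1, [0, 0, 0], [0, 0, 6]],
  [-1, [0, 0, 0], [0, 0, 6]],
  [-1, [0, 0, 0], [0, 0, 6]],
  [-1, [0, 0, 0], [0, 0, 6]],
  [-1, [0, 0, 0], [0, 0, 4]],
  [-1, [0, 0, 0], [0, 0, 2]],
  [-1, [0, 0, 0], [0, 0, 0]],
])

```text
time_s: 8.3
eef_pos: [0.5307, -0.0374, 0.2759]
tool_rot: [[0.868, -0.068, 0.493], [-0.025, -0.995, -0.093], [0.497, 0.069, -0.865]]
ft_force: [-2.2, -0.4, -0.8]
width: 0.492
```

```bash
python3 go.py 0.001 180;python3 - <<'E'
from workcell import cams
import cv2,pickle
for n,(y,x) in(("side",(140,270)),("top",(140,290))):
    D=cams.get_image(n);pickle.dump(D,open(f"{n}4.pkl","wb"));d=D["image"][y:y+75,x:x+100]; cv2.imwrite(f"pics/{n}4.png",cv2.resize(d,None,fx=6,fy=6,interpolation=cv2.INTER_CUBIC))
E
```

```text
t 8.3 j [-0.33 -0.1   1.95  0.1   0.77 -0.33] w 0.49202953859491205 f [-2.2 -0.4 -0.8] [-0.25 -0.15 -0.16]
shift units/tool [ 0.06 -0.07  0.01] rot deg [ 0.42 -0.07  7.13]
height mm 1.2099998387721267 lateral e1,e2 mm 1.2109096324042614 2.0368593147041243 phi 187.13428171055799 tilt err 0.4281734186499819
```

View pics/side4.png

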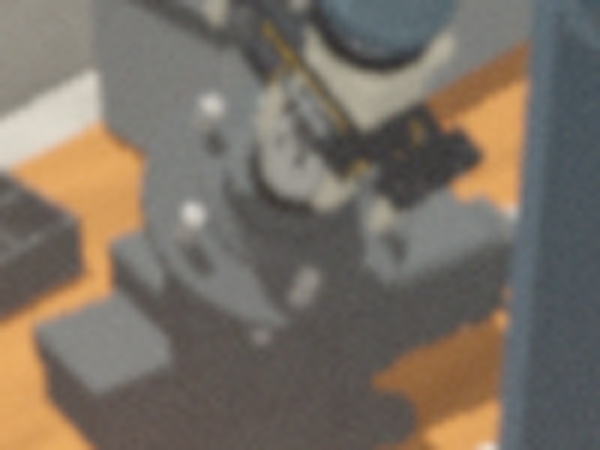

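View pics/top4.png

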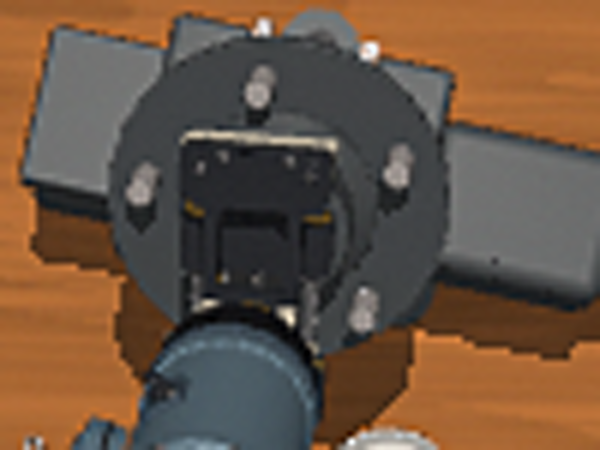

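step_arm([
  [-1, [0, 0, 0], [0, 0, 2]],
  [-1, [0, 0, 0], [0, 0, 3]],
  [-1, [0, 0, 0], [0, 0, 1.5]],
  [-1, [0, 0, 0], [0, 0, 0]],
  [-1, [0, 0, 0], [0, 0, 0]],
  [-1, [0, 0, 0], [0, 0, 0]],
  [-1, [0, 0, 0], [0, 0, 0]],
  [-1, [0, 0, 0], [0, 0, 0]],
])

```text
time_s: 9.4
eef_pos: [0.5305, -0.0374, 0.2758]
tool_rot: [[0.854, -0.168, 0.492], [-0.14, -0.986, -0.093], [0.501, 0.01, -0.865]]
ft_force: [-2.0, -0.2, -1.0]
width: 0.492
```

```bash
python3 go.py 0.001 180
```

```text
t 9.4 j [-0.33 -0.1   1.95  0.1   0.77 -0.22] w 0.49229108828838913 f [-2.  -0.2 -1. ] [-0.4  -0.14  0.06]
shift units/tool [ 0.06 -0.08  0.01] rot deg [ 0.43 -0.06  0.45]
height mm 1.2142279862595873 lateral e1,e2 mm 1.4999505299804512 2.073011755408156 phi 180.4460711639774 tilt err 0.4306301586065596
```

step_arm([
  [0.2, [0, 0, 0], [0, 0, 0]],
  [0.6, [0, 0, 0], [0, 0, 0]],
  [1, [0, 0, 0], [0, 0, 0]],
  [1, [0, 0, 0], [0, 0, 0]],
  [1, [0, 0, -0.5], [0, 0, 0]],
  [1, [0, 0, -1], [0, 0, 0]],
  [1, [0, 0, -1], [0, 0, 0]],
  [1, [0, 0, -1], [0, 0, 0]],
])

```text
time_s: 10.4
eef_pos: [0.4854, -0.0286, 0.354]
tool_rot: [[0.855, -0.169, 0.49], [-0.142, -0.986, -0.091], [0.498, 0.009, -0.867]]
ft_force: [0.4, 0.0, -0.1]
width: 1.002
```

step_arm([
  [1, [0, 0, -1], [0, 0, 0]],
  [1, [0, 0, -1], [0, 0, 0]],
  [1, [0, 0, -1], [0, 0, 0]],
  [1, [0, 0, -1], [0, 0, 0]],
  [1, [0, 0, -1], [0, 0, 0]],
  [1, [0, 0, -0.5], [0, 0, 0]],
  [1, [0, 0, 0], [0, 0, 0]],
  [1, [0, 0, 0], [0, 0, 0]],
])

```text
time_s: 11.4
eef_pos: [0.4119, -0.0142, 0.484]
tool_rot: [[0.85, -0.169, 0.499], [-0.14, -0.986, -0.095], [0.508, 0.011, -0.861]]
ft_force: [-0.0, 0.0, 0.9]
width: 0.998
```

```bash
python3 go.py 0.001 180;python3 - <<'E'
from workcell import cams
import cv2,pickle
for n in("side","top"):
    D=cams.get_image(n);pickle.dump(D,open(f"{n}5.pkl","wb")); cv2.imwrite(f"pics/{n}5.png",D["image"])
from rect import *
p=pickle.load(open("fit.pkl","rb")); e1,e2,a=frame(p[3],p[4])
o=np.vstack([np.hstack([rectify(pickle.load(open(n,"rb")),p[:3]+h*a,e1,e2) for h in(.028,.018)]) for n in("top5.pkl","side5.pkl")])
for (cx,cy) in [(150,150),(450,150),(150,450),(450,450)]:
    cv2.circle(o,(cx,cy),75,(0,255,0),1);cv2.circle(o,(cx,cy),105,(0,255,255),1)
cv2.imwrite("pics/rect5.png",o)
from ang import fold
fold(pickle.load(open("top5.pkl","rb")),p)
E
```

```text
t 11.4 j [-0.4  -0.41  1.67  0.11  1.36 -0.23] w 0.9977674950642972 f [-0.   0.   0.9] [ 0.01  0.39 -0.01]
shift units/tool [-0.01 -0.06  9.64] rot deg [ 0.5  -0.51  0.45]
height mm 241.92857306430201 lateral e1,e2 mm 1.9693151448858544 -0.4766177637600293 phi 180.448536211148 tilt err 0.7111644751291051
0.018 slot angle mod60 (deg) 0.804744875441227 1.253636641641807 minima [14, 36, 58, 114, 180, 244, 302, 320, 346]
0.016 slot angle mod60 (deg) 1.6296504102595202 1.9867585242250128 minima [12, 56, 112, 178, 246, 306, 346]
0.0135 slot angle mod60 (deg) 3.6576320686933474 2.990684068369451 minima [52, 108, 176, 248, 308, 346]
```

View pics/top5.png

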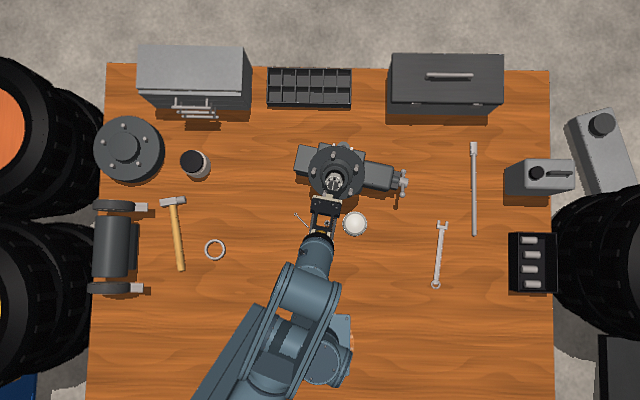

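View pics/rect5.png

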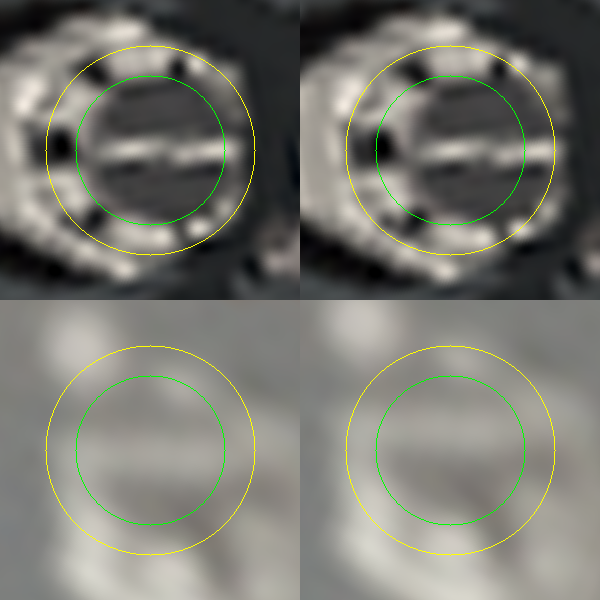

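```bash
python3 -c "
from workcell import ticket
print(ticket.finish_job())"
```

```text
the job is handed in; nothing more can be done
None
```

I gripped the castle nut across its flats (measured opening about 46 mm) and turned it clockwise about 77°. That is one flat plus about 17°, to the first slot that then lines up. I never reversed it, and then opened the gripper and backed off about 240 mm along the spindle axis. I handed the job in at about 11.5 s.

**Alignment:**
- The gripper ended 0.4° short of the cotter-line direction.
- In the last top view the slots sit about 1–4° from that line; at the crown top, the most direct view, it is about 1°. The allowance is 7°.
- The line itself measured −1.1° from the top camera and +1.4° from the side camera, so I took it as 0°. An earlier, cruder fit of that line gave −3.6° and +2.1°.

**Other checks:**
- **Starting angle:** my estimates of it varied by a few degrees (about 16–20°). That had no effect on the result, because the nut was turned to an absolute gripper angle.
- **Side view:** too blurred to confirm the slots on its own, and about 1.5 mm off the top view in position.
- **Contact and bystanders:** the force reading was near zero at the end. The last top picture shows the bench items where they were, judged by eye only. The split pin and wheel nut lie right beside the arm there, and the wheel nut is hard to make out.

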